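# Move a lacquered panel to the drying rack with a lifter

### The job

The red lacquered panel on the pale wooden stand must not be touched by the gripper. Take the steel lifter by its wooden handle, slide its blade under the panel and lift the panel clear, then set it down centred and square on the rails of the green rack. Draw the blade right out from under it and leave the lifter lying flat on the table.

Things in the scene. Friction and masses are not known exactly. Their poses are not given: they have to be found in the camera images.
- lifter_grip (a point): Centre of the wooden handle of the loose steel lifter (0.22 kg, like a plasterer's trowel), which starts flat on the table. Handle: a bar 80 mm long (x), 22 wide, 26 high, on two thin posts, its centre 50 mm above the plate's underside. x points to the blade's tip, z up. The 3 mm plate runs from 40 mm behind this point to 160 mm ahead; 40 mm wide under the handle.
- lifter_blade (a point): Centre of the upper face of the lifter's blade (the front of its plate: 100 mm long, 56 mm wide, 3 mm thick), 110 mm ahead of the handle's centre along x and 47 mm below it. Same axes as the handle. The panel is best carried centred here.
- panel: Loose red panel with a thin brass line, 90 mm along x, 136 along y, 6 thick, about 0.08 kg; origin: centre of its underside, z up. It starts centred and square (within 6 mm, 4 degrees) on a fixed pale wooden stand built just like the green rack; the stand's rails run along the panel's x, so the blade goes in along +x, between the rails and above the cross pieces.
- rack: Fixed green rack: two rails along its x, 110 mm long, 12 wide, 90 apart inside, tops 45 mm above the table; between them at each end only a cross piece 6 mm high, so a blade passes. Origin at its centre on the table, z up, x roughly to the robot's left. Panel in place: centred, x along the rack's x, underside at 45 mm. Stand and rack are some 0.4 m apart in y, either one leftmost.
- post_a: Not part of the work, but in the way of a wide gripper: the room's thick square wooden post, fixed, just behind the table's far edge, from floor to roof. Origin about its centre line, at the floor; it reaches 65 mm from there towards the robot (face at x = 0.584) and 78 mm to either side (y from -0.14 to 0.02). Pass in front of it at x below about 0.46.
There are look-alikes about, which are no part of the job. There is more than one size of the rack; the one meant has the size given above.

How it is judged (in metres and radians):
On the way:
1. the panel is lifted clear of the stand, lying on the lifter's blade (height (world z) of panel above 0.06 m and contact force between panel and lifter above 0.1 N and horizontal distance between panel and lifter_blade below 0.05 m), for 0.2 s.
At the end, for the whole second after the job is handed in: The panel rests level on the rails of the green rack, its centre within 15 mm of the rack's and square to it within 10 degrees; the lifter lies flat on the table, released and at rest, its blade out from under the panel (blade centre more than 80 mm from the panel's centre) (horizontal distance between panel and rack below 0.015 m and height (world z) of panel between 0.04 and 0.05 m and angle between the x axis of panel and the x axis of rack, either way round below 0.18 rad and angle between panel's own z axis and vertical below 0.08 rad and linear speed of each of panel, lifter below 0.02 m/s and height (world z) of lifter_grip below 0.056 m and angle between lifter_grip's own z axis and vertical below 0.1 rad and horizontal distance between panel and lifter_blade above 0.08 m); the robot touches nothing.
It fails at once if the gripper or arm touches the panel (contact force between any of the fingers, the arm and panel above 0.3 N).
It fails at once if the panel falls off or is tipped (height (world z) of panel below 0.03 m or angle between panel's own z axis and vertical above 0.4 rad).
It also fails if it takes over 58 s, if anything falls off the work surface, if the arm or the gripper's body presses on something with over 40 N, if the wrist force passes 120 N, or if a joint passes its speed limit or range.

### The arm

A 6-joint arm with a two-finger parallel gripper is mounted at the origin on the work surface; the furniture and walls round the work are solid. World frame = base frame: x ahead of the robot, y to its left, z up, the work surface at z = 0. Lengths are in m, angles in degrees, forces in N, time in s.
With the tool pointing down it reaches from about 0.35 to 0.875 m from the base axis. Payload 4.2 kg.
Tool frame: the origin (TCP) lies midway between the tips of the shut fingers; the grasp point (between the pads) lies 19 mm behind it; z points along the fingers, y is the line along which they close (so a half turn about z gives the same grasp; the last joint's range is limited). The gripper opens to 87 mm and grips with 3 to 60 N. Pads are 19 mm wide; open, the fingers measure 117 mm over their backs; the gripper's body (75 mm by 190 mm) begins 51 mm behind the grasp point.
Start: joints at [91.536, 22.042, 0.453, 0, -68.411, -14.817], TCP at [0.144, 0.608, 0.223] pointing down, gripper open.
Joint ranges: [-179.83, 179.83], [-69.29, 118.12], [-61.27, 80.66], [-181.25, 117.63], [-171.15, -9.14], [-177.46, 177.46]. Speed limits (degrees/s): [159.86, 159.86, 180, 180, 180, 180].

### API

Orientations are given as [roll, pitch, yaw] about the fixed x, y, z axes, in that order (R = Rz(yaw) Ry(pitch) Rx(roll)).
In Python, from workcell import env gives the robot as it stands. The module is installed in compiled form; this text tells all that it offers. Calls block until the motion is done:
- env.goto(position, orientation): joint-space move of the TCP to a pose.
- env.move_straight(position, rotation=None, rate=0.15, force_limit=None): straight line of the TCP; rotation=None keeps the orientation; rate is the mean speed in m/s. With force_limit (N) it stops when the force on the tool has changed by that much, and returns True; else False.
- env.set_joints(angles): joint-space move.
- env.gripper_to(opening, grasp_force=None): opening from 0.0 (shut) to 1.0 (fully open); grasp_force is the grip in N (None keeps the last); returns when the fingers have stopped.
- env.dwell(seconds).
- env.inverse_kinematics(position, orientation): joint angles nearest the present ones, or None.
- env.read_state(): the state.
- env.grab_frame(name): name is "scene" or "side" or "wrist"; returns a dict with "image" (420x560x3 uint8, blue, green, red), "fx", "fy", "cx", "cy" (pixels), "position" and "orientation" of the camera in the world. Camera axes: x right, y up, looking along -z (the intrinsics and any distortion apply to the point x, -y, -z); pixel columns grow to the right and rows downward; lengths in m; the calibration is good to about 2 mm. A picture is of the moment at which its call begins. There is no depth.
A pose or a line that the arm cannot do raises env.Unreachable and nothing moves.
- env.close_job(): hands the job in; it is judged then, once.
Trained networks look in a picture, given as the dict that the camera call returned (one of the last four; its "shot" number tells which), for a name from the list of things; names that differ only in an ending like _2 or _b are one class to them, and where a whole thing is asked for, a point or a joint stands for the part that bears it (a point fixed in the world has none). Each returns a list of dicts, best first, with "score" (0 to 1); they miss things now and then, are a little off and sometimes report something else, mostly with a low value. They report only what shows in the picture. A call takes as long as a camera call. They do not tell look-alikes from the thing itself.
- env.search_frame(picture, thing): "xyz" ([x, y, z] in m, in world coordinates, good to about 4 mm: the middle of the surface that is visible of it).
- env.trace(picture, thing): "mask" (420x560 bool, what is visible of it).
The state is a dict: "clock": time; "joint_positions": joint angles; "qvel": joint speeds; "joint_torque": joint torques, N m; "position": TCP position; "tool_rot": TCP orientation; "force": force on the tool from outside, world axes, zero at the start; "wrist_torque": the same for the moment, N m; "opening": opening from 0.0 (shut) to 1.0 (fully open); "finger_force": force on a finger pad.
Only numpy, scipy, OpenCV 4.12 (cv2) and the standard library are available. Lean on these libraries where they do the work, as an engineer would, in place of code of your own. Each camera call takes 0.05 s, during which the arm holds its last target. There are 200 camera calls.

## Working session

There is one attempt and no reset: what is moved stays moved. The work goes in short steps, each a Python script; the robot and the scene stay as the last script left them, time stands still between calls to the robot, and variables do not carry over. Pictures are saved under pics/ and viewed, at most 10 in all, crops included, and the job is handed in when it is done.

```bash
mkdir -p pics; cat > h.py <<'E'
import numpy as np, cv2
from scipy.spatial.transform import Rotation as R
from workcell import env
def cam(p):
    o=p["orientation"]; return R.from_euler('xyz',o,degrees=True).as_matrix() if np.size(o)==3 else np.array(o)
def pix2z(p,uv,z):
    M=cam(p); uv=np.atleast_2d(uv).astype(float)
    d=np.c_[(uv[:,0]-p["cx"])/p["fx"],-(uv[:,1]-p["cy"])/p["fy"],-np.ones(len(uv))]@M.T
    c=np.array(p["position"]); return c+d*((z-c[2])/d[:,2])[:,None]
def proj(p,X):
    q=(np.atleast_2d(X)-np.array(p["position"]))@cam(p)
    return np.c_[p["cx"]+p["fx"]*q[:,0]/-q[:,2], p["cy"]-p["fy"]*q[:,1]/-q[:,2]]
E
python3 - <<'E'
from h import *
ims=[]
for n in ["scene","side"]:
    p=env.grab_frame(n); ims.append(p["image"]); cv2.imwrite(f"pics/{n}0.png",p["image"])
    print(n,{k:v for k,v in p.items() if k!="image"})
    for t in ["lifter_grip","lifter_blade","panel","rack"]:
        print(t,[(np.round(r["xyz"],3).tolist(),round(r["score"],2),proj(p,r["xyz"]).round().tolist()) for r in env.search_frame(p,t)])
print(env.read_state())
E
```

```text
scene {'fx': 444.56086475161266, 'fy': 444.56086475161266, 'cx': 274.9382070556761, 'cy': 211.63123311997882, 'position': array([-0.51093665, -1.14453653,  0.75585378]), 'orientation': array([ 54.51736067,   0.17709593, -40.95656332]), 'shot': 1}
lifter_grip [([0.415, -0.35, 0.005], 0.93, [[332.0, 184.0]])]
lifter_blade [([0.415, -0.352, 0.004], 0.77, [[332.0, 184.0]])]
panel [([0.404, 0.309, 0.052], 0.62, [[210.0, 109.0]])]
rack [([0.311, -0.311, 0.017], 0.67, [[300.0, 187.0]]), ([0.466, -0.075, 0.021], 0.56, [[286.0, 145.0]])]
side {'fx': 412.7564251011328, 'fy': 412.7564251011328, 'cx': 277.2360430093305, 'cy': 209.41007152247684, 'position': array([-0.05482633, -0.59997298,  0.90958425]), 'orientation': array([ 33.06937859,   0.08875967, -42.13963344]), 'shot': 2}
lifter_grip [([0.418, -0.332, 0.004], 0.96, [[345.0, 234.0]])]
lifter_blade [([0.419, -0.339, 0.001], 0.77, [[348.0, 236.0]])]
panel [([0.408, 0.311, 0.05], 0.7, [[190.0, 92.0]])]
rack [([0.464, -0.077, 0.024], 0.91, [[290.0, 161.0]]), ([0.309, -0.311, 0.018], 0.68, [[309.0, 252.0]])]
{'clock': 0.5, 'joint_positions': array([ 9.15380450e+01,  2.20437417e+01,  4.49561003e-01, -2.14902616e-04,
       -6.84115841e+01, -1.48164868e+01]), 'qvel': array([-0.01387524, -0.030896  ,  0.01133807,  0.04694569,  0.01383128,
        0.17270298]), 'joint_torque': array([ 3.11361700e-04, -3.90072834e+01,  1.87447125e+01,  4.22066420e+00,
        1.50346669e-02, -3.86122929e-05]), 'position': array([0.14352474, 0.60825095, 0.22250679]), 'tool_rot': array([ 1.79994376e+02, -1.28102510e-03, -1.32785208e+01]), 'force': array([-0.22037336,  0.81289927, -0.15075123]), 'wrist_torque': array([0.01076175, 0.00473261, 0.01311164]), 'finger_force': 0.0, 'opening': 1.0010908737520214}
```

View pics/scene0.png

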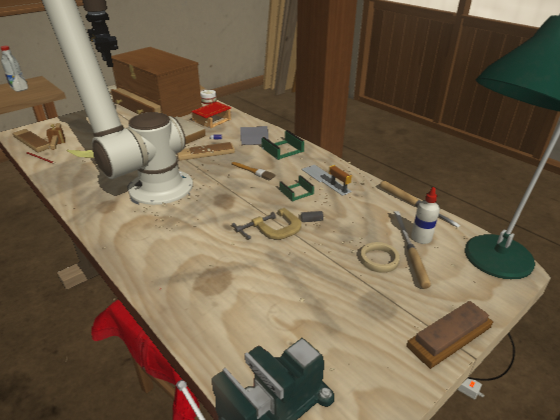

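View pics/side0.png

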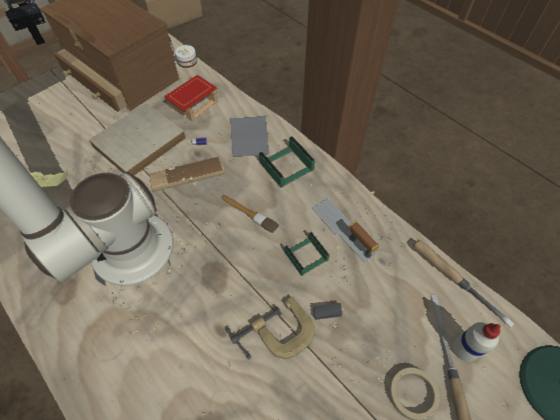

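The side picture shows two green racks: a large one at about (287,162), xyz (0.465,-0.076), and a small one at (305,253), xyz (0.31,-0.31). The large one looks right because it is about 0.39 m from the stand in y. The panel is at (190,95). The lifter has its handle at (363,237) and its tip at (325,203). Next I'll take close wrist views to measure these.

```bash
python3 - <<'E'
from h import *
import pickle
V=[("stand",[0.36,0.26,0.36],90),("rack",[0.38,-0.12,0.36],90),("lift",[0.38,-0.32,0.33],90)]
ims=[]
out={}
for n,x,y in V:
    best=None
    for yy in (y,y-180):
        j=env.inverse_kinematics(x,[180,0,yy])
        if j is not None and (best is None or abs(j[5])<abs(best[0][5])): best=(j,yy)
    env.goto(x,[180,0,best[1]])
    p=env.grab_frame("wrist"); out[n]=p; ims.append(p["image"])
    print(n,best[1],best[0].round() if hasattr(best[0],'round') else best[0],p["position"],p["orientation"],env.read_state()["clock"])
    for t in ["lifter_grip","lifter_blade","panel","rack"]:
        print(t,[(np.round(r["xyz"],3).tolist(),round(r["score"],2),proj(p,r["xyz"]).round().tolist()) for r in env.search_frame(p,t)])
pickle.dump(out,open("w.pkl","wb"))
a=np.vstack([np.hstack(ims[:2]),np.hstack([ims[2],ims[2]*0])])
cv2.imwrite("pics/w.png",cv2.resize(a,(800,600),interpolation=cv2.INTER_AREA))
E
```

```text
stand -90 [ 57.  -0.  -8.   0. -82. -57.] [0.3597699  0.19288475 0.52093346] [-1.44608079e+01  3.18747366e-02 -1.79994366e+02] 2.1417
lifter_grip []
lifter_blade []
panel [([0.409, 0.315, 0.049], 0.86, [[249.0, 208.0]])]
rack []
rack -90 [  6.  -5. -13.   0. -82.  -6.] [ 0.38006582 -0.18735507  0.52137229] [-1.45048790e+01  7.53252558e-02  1.79988562e+02] 3.8083
lifter_grip [([0.43, -0.277, 0.004], 0.82, [[248.0, 50.0]])]
lifter_blade [([0.433, -0.276, -0.0], 0.83, [[246.0, 51.0]])]
panel []
rack [([0.29, -0.298, 0.013], 0.82, [[352.0, 31.0]]), ([0.47, -0.075, 0.027], 0.8, [[223.0, 197.0]])]
lift -90 [-21.   6.  -6.   0. -78.  21.] [ 0.37984723 -0.38739793  0.4915524 ] [-1.45024645e+01  8.18185921e-02  1.79946117e+02] 4.8833
lifter_grip [([0.423, -0.307, 0.004], 0.58, [[254.0, 176.0]])]
lifter_blade [([0.423, -0.31, 0.001], 0.57, [[254.0, 173.0]])]
panel []
rack [([0.47, -0.11, 0.031], 0.94, [[224.0, 311.0]]), ([0.297, -0.309, 0.014], 0.9, [[344.0, 175.0]])]
```

View pics/w.png

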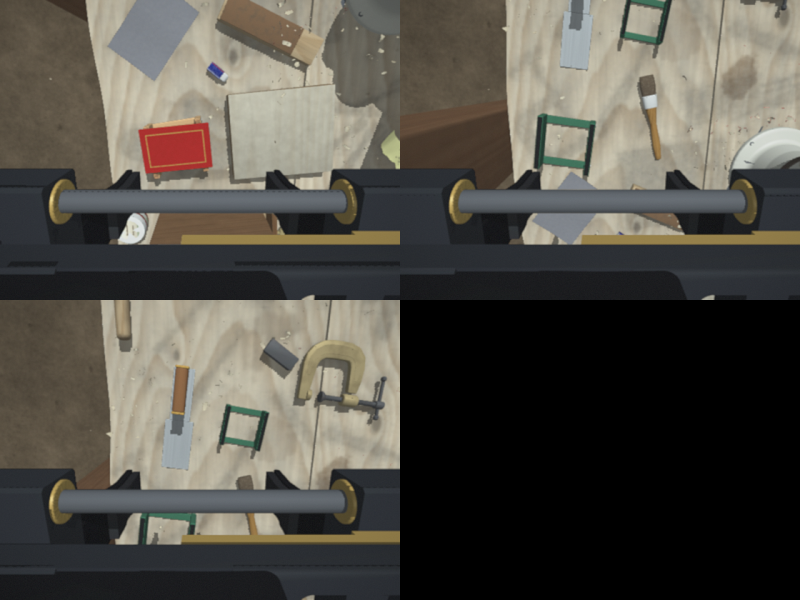

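The wrist views show three things (mosaic pixels). The panel on the stand is at (176,147). The large rack is at (565,143) and the small one is at (243,428). The lifter is at (178,415), with its blade already pointing +y. I'll fit size-constrained box models to the masks and check the overlay in one crop.

```bash
cat > fit.py <<'E'
from h import *
from scipy.optimize import minimize
def box(x0,x1,y0,y1,z0,z1): return np.array([[x,y,z] for x in(x0,x1) for y in(y0,y1) for z in(z0,z1)])
def rack(L=.11,g=.09,w=.012,h=.045,c=.012): return [box(-L/2,L/2,s*(g+w)/2-w/2,s*(g+w)/2+w/2,0,h) for s in(-1,1)]+[box(a,a+c,-g/2,g/2,0,.006) for a in(-L/2,L/2-c)]
PANEL=[box(-.045,.045,-.068,.068,.045,.051)]
LIFT=[box(-.04,.06,-.02,.02,0,.003),box(.06,.16,-.028,.028,0,.003),box(-.04,.04,-.011,.011,.037,.063)]
def place(m,q):
    c,s=np.cos(q[2]),np.sin(q[2]); return [b@np.array([[c,s,0],[-s,c,0],[0,0,1]])+[q[0],q[1],0] for b in m]
def draw(p,m,q,S=4):
    im=np.zeros((420*S,560*S),np.uint8)
    for b in place(m,q):
        uv=(proj(p,b)+.5)*S
        cv2.fillConvexPoly(im,cv2.convexHull(np.round(uv*16).astype(np.int32)),255,shift=4)
    return cv2.resize(im,(560,420),interpolation=cv2.INTER_AREA)/255.
def fit(p,m,mask,q0,rowmax=420):
    mask=mask.astype(float)[:rowmax]
    def f(q):
        d=draw(p,m,q)[:rowmax]; return 1-np.minimum(d,mask).sum()/np.maximum(d,mask).sum()
    q0=np.array(q0,float); best=None
    for dy in (-.12,0,.12):
        s=q0+[0,0,dy]
        r=minimize(f,s,method="Nelder-Mead",options=dict(initial_simplex=np.vstack([s]+[s+np.eye(3)[i]*[.015,.015,.1][i] for i in range(3)]),xatol=1e-4,fatol=1e-5))
        if best is None or r.fun<best.fun: best=r
    return best.x,1-best.fun
E
python3 - <<'E'
from fit import *
import pickle
W=pickle.load(open("w.pkl","rb")); H=np.pi/2
def tr(p,t,near):
    rs=env.trace(p,t); uv=proj(p,near)[0]
    return min(rs,key=lambda r:np.hypot(*(np.argwhere(r["mask"]).mean(0)[::-1]-uv)))["mask"]
tiles=[]
for n,t,m,q0,rm in [("stand","panel",PANEL,[.407,.312,H],420),("rack","rack",rack(),[.465,-.076,H],420),("rack","rack",rack(L=.08,g=.065,h=.035),[.30,-.305,H],420),("lift","lifter_grip",LIFT,[.425,-.36,H],420)]:
    p=W[n]; k=tr(p,t,[q0[0],q0[1]+(.06 if m is LIFT else 0),.03])
    q,i=fit(p,m,k,q0); print(n,t,q[:2].round(4),np.degrees(q[2]).round(2),"iou",round(i,3),"area",k.sum(),draw(p,m,q).sum().round())
    im=p["image"].copy()
    for b in place(m,q):
        cv2.polylines(im,[cv2.convexHull(np.round(proj(p,b)*16).astype(np.int32))],True,(0,255,255),1,cv2.LINE_AA,4)
    u,v=proj(p,[q[0],q[1]+(.06 if m is LIFT else 0),.03])[0].astype(int); u=np.clip(u,95,465);v=np.clip(v,75,345)
    tiles.append(cv2.resize(im[v-75:v+75,u-95:u+95],(380,300),interpolation=cv2.INTER_CUBIC))
cv2.imwrite("pics/fit.png",np.vstack([np.hstack(tiles[:2]),np.hstack(tiles[2:])]))
E
```

```text
stand panel [0.4131 0.3151] 95.68 iou 0.977 area 6062 6201.0
rack rack [ 0.4595 -0.0662] 82.03 iou 0.772 area 3165 2929.0
rack rack [ 0.3037 -0.3071] 81.62 iou 0.683 area 1867 2175.0
lift lifter_grip [ 0.4203 -0.3775] 82.93 iou 0.974 area 4827 4896.0
```

View pics/fit.png

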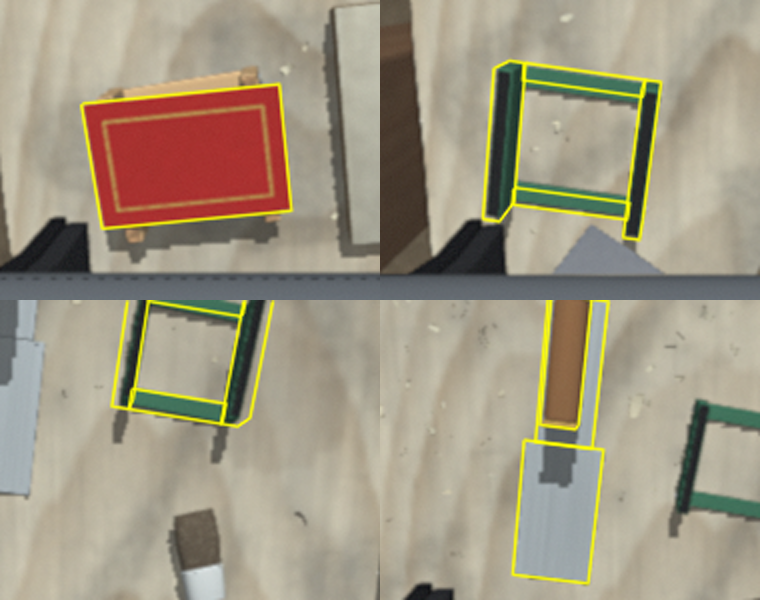

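The given-size model fits the large rack at crop (575,150), while the other rack at crop (180,360) is clearly smaller than its model. So the large rack at (0.46,-0.066) is the one meant. The panel and lifter overlays are tight. I'll take one more rack view to refine its pose, then grasp the lifter.

```bash
python3 - <<'E'
from fit import *
import pickle
env.goto([.40,-.06,.36],[180,0,-97])
p=env.grab_frame("wrist"); s=env.grab_frame("side")
W=pickle.load(open("w.pkl","rb")); W["rack2"]=p; W["side"]=s
def tr(p,near):
    rs=env.trace(p,"rack"); uv=proj(p,near)[0]
    if not rs: return None
    r=min(rs,key=lambda r:np.hypot(*(np.argwhere(r["mask"]).mean(0)[::-1]-uv))); print("c",np.argwhere(r["mask"]).mean(0)[::-1],uv); return r["mask"]
ms=[]
for n in ("rack","rack2","side"):
    k=tr(W[n],[.46,-.068,.03])
    if k is None: print(n,"none"); continue
    ms.append((W[n],k))
    for c in (.006,.008,.012):
        q,i=fit(W[n],rack(c=c),k,[.46,-.07,1.45]); print(n,c,q[:2].round(4),np.degrees(q[2]).round(2),round(i,3))
im=p["image"].copy()
for b in place(rack(c=.008),[.4595,-.0662,np.radians(82)]): cv2.polylines(im,[cv2.convexHull(np.round(proj(p,b)*16).astype(np.int32))],True,(0,255,255),1,cv2.LINE_AA,4)
cv2.imwrite("pics/r2.png",np.hstack([cv2.resize(im,(400,300)),cv2.resize(s["image"],(400,300))]))
# grasp lifter
q=np.array([.4203,-.3775,np.radians(82.93)]); d=np.array([np.cos(q[2]),np.sin(q[2])]); g=q[:2]+.012*d; o=[180,0,82.93-180]
env.gripper_to(0.65)
env.goto([g[0],g[1],.15],o)
print(env.move_straight([g[0],g[1],.031],rate=.1,force_limit=15))
env.gripper_to(0,grasp_force=60)
st=env.read_state(); print(st["position"],st["tool_rot"],st["opening"],st["finger_force"],st["clock"])
pickle.dump(W,open("w.pkl","wb"))
E
```

```text
c [227.27172196 198.76524487] [229.25535113 202.15048924]
rack 0.006 [ 0.4595 -0.0662] 82.13 0.645
rack 0.008 [ 0.4596 -0.066 ] 81.99 0.687
rack 0.012 [ 0.4595 -0.0663] 82.05 0.772
c [237.69996714 165.02628985] [241.34110083 166.6691612 ]
rack2 0.006 [ 0.4598 -0.0648] 81.4 0.617
rack2 0.008 [ 0.4598 -0.0649] 81.4 0.663
rack2 0.012 [ 0.4598 -0.0648] 81.36 0.754
c [287.0872549  162.49313725] [286.71226329 158.7189851 ]
side 0.006 [ 0.458  -0.0668] 80.59 0.744
side 0.008 [ 0.4576 -0.0673] 80.37 0.769
side 0.012 [ 0.4575 -0.0672] 80.29 0.821
False
[ 0.42153701 -0.3655246   0.03100064] [ 1.79970805e+02  8.93911858e-03 -9.70732486e+01] 0.2501787083959114 59.989772848784924 10.8
```

View pics/r2.png

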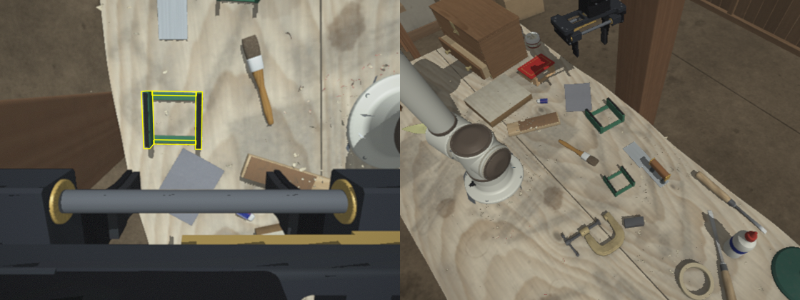

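```bash
python3 - <<'E'
from fit import *
import pickle
W=pickle.load(open("w.pkl","rb"))
s=W["side"]
r=env.trace(s,"panel")
if r: q,i=fit(s,PANEL,r[0]["mask"],[.412,.315,1.66]); print("panel side",q[:2],np.degrees(q[2]),i)
w=W["stand"]
for z in (0,.02,.04): print("blue",z,pix2z(w,[304,101],z)[0][:2].round(3),pix2z(s,[200,141],z)[0][:2].round(3))
env.move_straight([.4215,-.3655,.18],rate=.15)
p=env.grab_frame("side"); st=env.read_state(); print(st["position"],st["force"],st["wrist_torque"],st["clock"])
q=[.42,-.3774,np.radians(82.93)]
im=p["image"].copy()
for b in place(LIFT,q): 
    cv2.polylines(im,[cv2.convexHull(np.round(proj(p,b+[0,0,.149])*16).astype(np.int32))],True,(0,255,255),1,cv2.LINE_AA,4)
u,v=proj(p,[.43,-.30,.17])[0].astype(int)
cv2.imwrite("pics/held.png",cv2.resize(im[max(v-75,0):v+75,u-100:u+100],(800,600),interpolation=cv2.INTER_CUBIC))
E
```

```text
panel side [0.41238937 0.31276226] 95.55023352517377 0.9613258154195544
blue 0 [0.331 0.17 ] [0.334 0.172]
blue 0.02 [0.332 0.171] [0.326 0.155]
blue 0.04 [0.333 0.172] [0.317 0.138]
[ 0.4208162  -0.36507464  0.1786476 ] [ 0.04717295 -0.52343226 -2.64245782] [ 0.08704368 -0.06517401 -0.0133411 ] 12.0417
```

View pics/held.png

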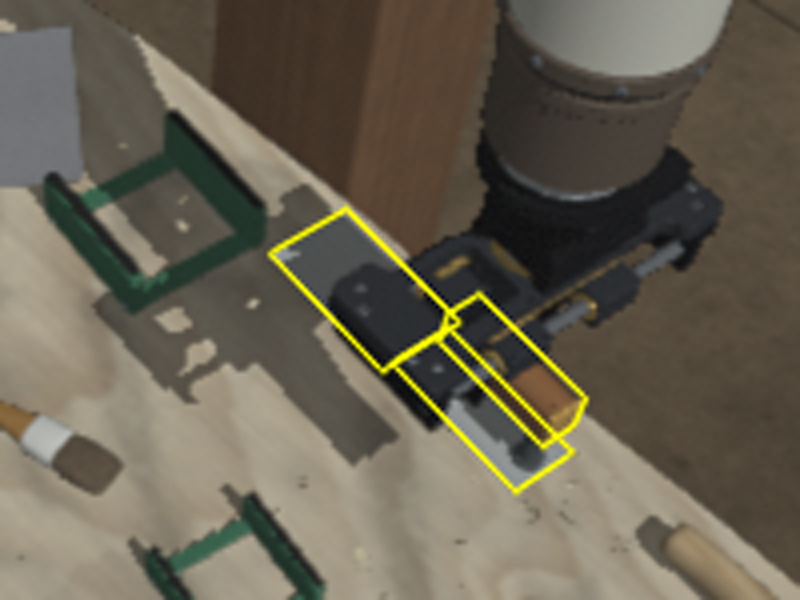

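The picture shows the lifter held at about (430,350), with the overlay matching at both the tip and the rear, so there's no sag. The insertion path is clear. Next I'll insert the blade and lift.

```bash
cat >> h.py <<'E'
G=.012
def tcp(q,under,back=0.):   # q: pose (x,y,yaw deg) of blade centre; under: plate underside height
    a=np.radians(q[2]); d=np.array([np.cos(a),np.sin(a)]); xy=np.array(q[:2])-(.11-G+back)*d
    return [xy[0],xy[1],under+.031],[180,0,q[2]-180]
PAN=[.4128,.3143,95.6]; RK=[.459,-.066,81.3]
def go(q,u,b=0,rate=.15,fl=None):
    x,o=tcp(q,u,b); return env.move_straight(x,o,rate=rate,force_limit=fl)
E
python3 - <<'E'
from h import *
x,o=tcp(PAN,.15,.125)
env.move_straight([.41,-.1,.18],[180,0,-90],rate=.25)
env.move_straight(x,o,rate=.25)
print(go(PAN,.031,.125,.12)); env.dwell(.2)
st=env.read_state(); print(st["position"],tcp(PAN,.031,.125),st["clock"])
x,o=tcp(PAN,.031)
print("in",env.move_straight(x,o,rate=.08,force_limit=6))
st=env.read_state(); print(st["position"],x,st["force"],st["clock"])
p=env.grab_frame("side"); cv2.imwrite("pics/ins.png",p["image"][40:190,100:300].repeat(4,0).repeat(4,1))
E
```

```text
False
[0.43491678 0.09259097 0.06259517] ([np.float64(0.4345609866462903), np.float64(0.09236428980405167), 0.062], [180, 0, -84.4]) 15.525
in False
[0.42228463 0.21635811 0.06197646] [np.float64(0.42236312417639665), np.float64(0.21676771480178056), 0.062] [-0.03779336  1.22824938 -2.69929685] 17.2417
```

View pics/ins.png

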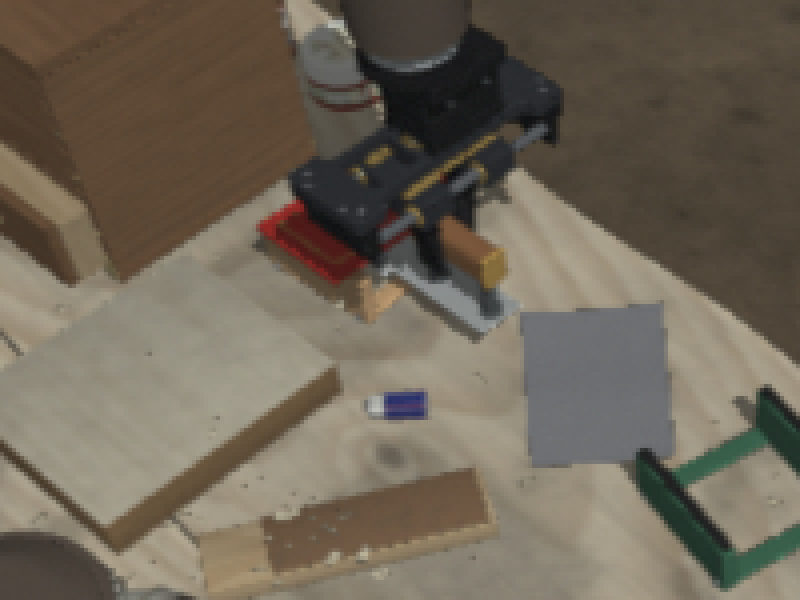

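The blade is in under the panel at crop (330,250), nothing was disturbed and there was no force. Now I'll lift and carry to above the rack.

```bash
python3 - <<'E'
from fit import *
go(PAN,.10,0,.06); env.dwell(.4)
st=env.read_state(); print(st["position"],st["force"],st["clock"])
go(RK,.10,0,.1); env.dwell(.3)
st=env.read_state(); print(st["position"],tcp(RK,.1),st["force"],st["clock"])
p=env.grab_frame("side")
r=env.trace(p,"panel"); print(len(r),[x["score"] for x in r])
m=[b+[0,0,.058] for b in PANEL]; q=[RK[0],RK[1],np.radians(RK[2])]
im=p["image"].copy()
for mm in (m,rack()):
  for b in place(mm,q): cv2.polylines(im,[cv2.convexHull(np.round(proj(p,b)*16).astype(np.int32))],True,(0,255,255),1,cv2.LINE_AA,4)
u,v=proj(p,[.459,-.08,.08])[0].astype(int)
cv2.imwrite("pics/over.png",cv2.resize(im[max(v-75,0):v+75,u-100:u+100],(800,600),interpolation=cv2.INTER_CUBIC))
E
```

```text
[0.42233078 0.21674891 0.13090573] [ 0.34714977 -0.06107397 -2.492446  ] 18.9917
[ 0.44416451 -0.16284164  0.13100875] ([np.float64(0.4441764396157725), np.float64(-0.162872400907251), 0.131], [180, 0, -98.7]) [ 0.33248447  0.23938879 -3.8478825 ] 23.2417
1 [0.57]
```

View pics/over.png

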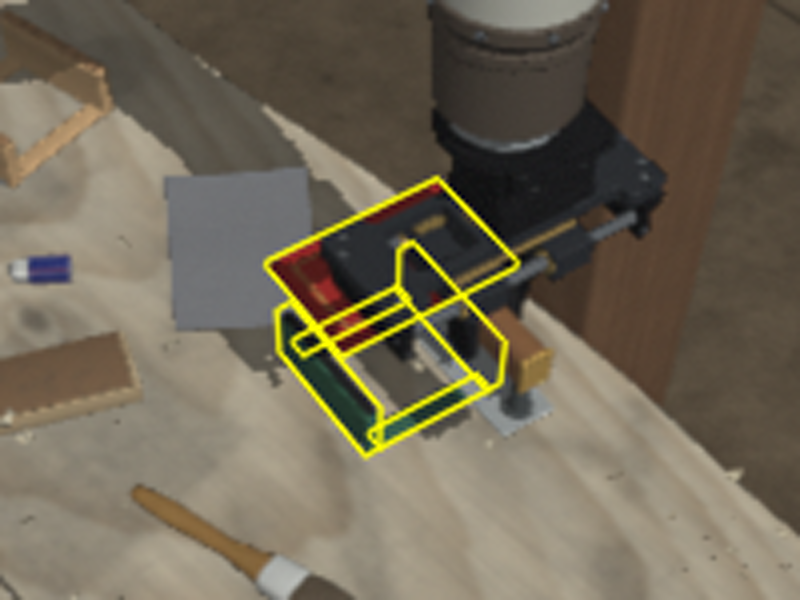

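The panel (320,290) matches the predicted outline centred over the rack. I'll lower it, then check before withdrawing.

```bash
python3 - <<'E'
from fit import *
print(go(RK,.050,0,.08)); print(go(RK,.029,0,.04,12)); env.dwell(.3)
st=env.read_state(); print(st["position"],tcp(RK,.029),st["force"],st["clock"])
print(go(RK,.029,.17,.08,8)); st=env.read_state(); print(st["position"],st["force"],st["clock"])
p=env.grab_frame("side"); r=env.trace(p,"panel")
q,i=fit(p,PANEL,r[0]["mask"],[RK[0],RK[1],np.radians(RK[2])]); print("panel",q[:2],np.degrees(q[2]),i)
cv2.imwrite("pics/set.png",p["image"][90:240,190:390].repeat(4,0).repeat(4,1))
E
```

```text
False
False
[ 0.44430623 -0.16286298  0.06018438] ([np.float64(0.4441764396157725), np.float64(-0.162872400907251), 0.06], [180, 0, -98.7]) [ 0.32087826 -0.4004004  -2.41777563] 25.0917
False
[ 0.41851997 -0.33064752  0.06002002] [-0.53356093  0.21286242 -2.16496909] 27.3667
panel [ 0.45927115 -0.06723145] 81.51202464706999 0.9524821462653148
```

View pics/set.png

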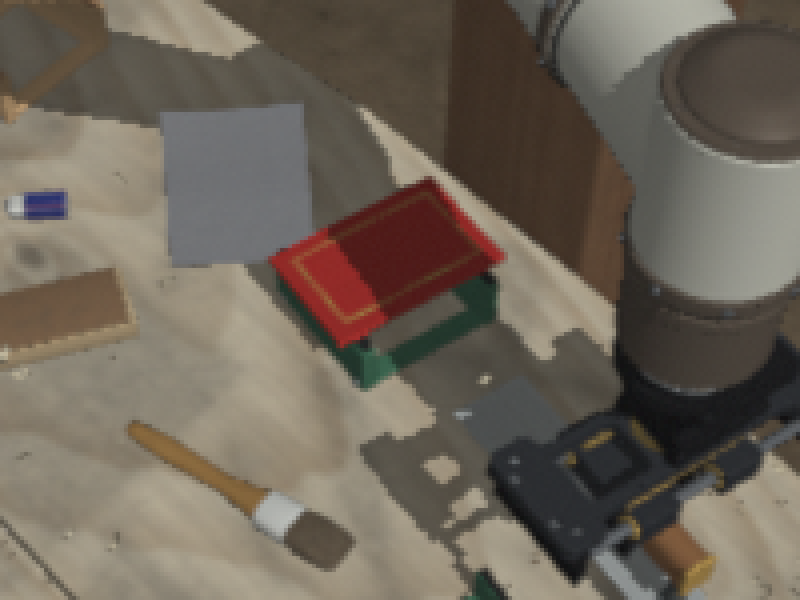

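The panel lies level on the rack at crop (385,260), at (0.459,-0.067) and 81.5°, which is within about 1 mm. The blade (520,415) is fully out. Next I'll set the lifter down and release it.

```bash
python3 - <<'E'
from fit import *
print(go(RK,-.001,.17,.03,6)); st=env.read_state(); print(st["position"],st["force"])
env.gripper_to(0.6); env.dwell(.2)
x=st["position"]; env.move_straight([x[0],x[1],.25],rate=.12); env.dwell(.5)
p=env.grab_frame("side"); r=env.trace(p,"panel"); q,i=fit(p,PANEL,r[0]["mask"],[RK[0],RK[1],np.radians(RK[2])]); print("panel",q[:2],np.degrees(q[2]),i)
w=env.grab_frame("wrist")
for c in (p,w):
    r=env.trace(c,"lifter_grip")
    if r: q,i=fit(c,LIFT,r[0]["mask"],[.417,-.343,np.radians(81.3)]); print("lifter",q[:2],np.degrees(q[2]),i)
print(env.read_state()["clock"],env.read_state()["opening"])
cv2.imwrite("pics/end.png",np.hstack([cv2.resize(p["image"],(400,300)),cv2.resize(w["image"],(400,300))]))
E
```

```text
True
[ 0.4181212  -0.33080286  0.03096958] [-0.26279047  0.4757372   4.11215324]
panel [ 0.4609323  -0.06686674] 81.48082311764715 0.9518945852916822
lifter [ 0.41583197 -0.34395987] 81.02786932080346 0.9307240390592103
lifter [ 0.41704499 -0.34243732] 81.33551271978858 0.8039326891863268
32.125 0.5994169077633967
```

View pics/end.png

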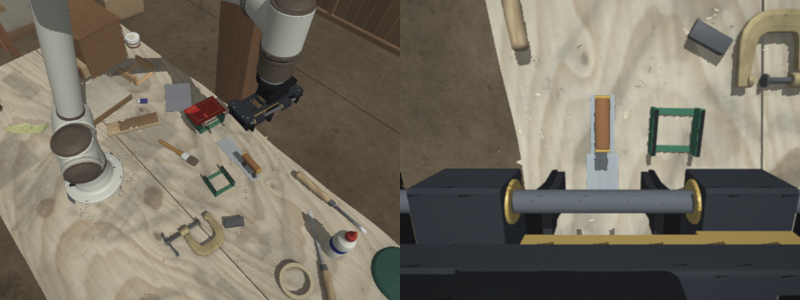

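The panel is on the rack at (205,112), the lifter lies flat at (240,158), and the gripper is clear of both. I'll hand it in.

```bash
python3 -c "
from workcell import env
print(env.close_job())"
```

```text
the job is handed in; nothing more can be done
None
```

The job is handed in at about 32 s: the panel sits on the green rack within about 2 mm of centre and under 1° off square, and the lifter lies flat on the table, released and clear of the panel; no verdict was returned.

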